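# Scan and temperature-check a sealed herb tub

## Task

Take the thermometer out of its charging dock, point its reader window straight at the barcode label on the green-lidded tub from about 12 cm away and hold it steady there for about a second so that the label is read. Then hold the thermometer upright with its sprung foot standing wholly on the yellow dot of that same lid, pressing gently so that the foot is pushed in part of the way but not to its stop. Finish while still holding it there, and leave the tubs and everything else where they are.

Things in the scene. Friction and masses are not known exactly. Their poses are not given: they have to be found in the camera images.
- grip (a point): Grasp point of the loose thermometer (0.13 kg), on the axis of its white handle, 30 mm below its top. The handle is a box 24 mm (x) by 40 mm (y) by 90 mm tall; z runs up it, away from the probe. It stands upright in the dock with the top 70 mm of the handle showing; take it from above across either pair of faces. Below the handle a thin stem ends in a sprung foot, 140 mm below this point
- lens (a point): Reader window of the thermometer, under the handle beside the stem: 60 mm below grip and 13 mm to its +y side (the left as one faces the dark display, which is on the -x face). It looks along the thermometer's -z, the way the probe points; axes as grip. It reads a label 90 to 170 mm in front of it whose centre lies within 12 mm of the line of sight
- foot_face (a point): Centre of the flat underside of the copper foot (a disc 12 mm across) at the end of the stem, on the handle's axis, 140 mm below grip when not pressed; axes as grip
- foot (a joint): How far the sprung foot is pushed up along the stem (m): 0 when free, 0.012 at its stop. The spring pushes back with 0.5 N plus 0.5 N for each mm, 3.5 N half-way
- thermometer: The thermometer as a whole; origin at the centre of the foot's underside with the foot free, axes as grip
- dock: Fixed black charging dock: a pocket tower 40 mm (x) by 56 mm (y) and 112 mm high on a base plate 110 by 90 by 8 mm. Origin at the middle of its underside on the counter. The handle sits 20 mm deep in it with 2 mm of play all round, the stem and foot in a well below: pull straight up at least 110 mm to clear it
- tub_green: Round sealed white tub with a GREEN lid, about 0.4 kg, loose on the counter, 118 mm across the lid and 74 mm high, the one to check; origin at the centre of its underside, z up, the yellow dot towards +x, the barcode label towards -x
- green_dot (a point): Centre of the yellow dot sticker (30 mm across) on top of the green lid, 30 mm from the lid's centre, 74 mm above the counter
- green_label (a point): Centre of the white barcode label (34 by 56 mm) on top of the green lid, 20 mm from the lid's centre on the other side from the dot, 74 mm above the counter
- tub_red: Same tub with a RED lid, to be left alone; origin at the centre of its underside
- tub_blue: Same tub with a BLUE lid, to be left alone; origin at the centre of its underside
- pepper_mill: Loose dark wooden pepper mill, 54 mm across and 166 mm high, to be left alone; origin at the centre of its underside
- measuring_cup: Loose steel cup with a handle, 72 mm across and 80 mm high, to be left alone; origin at the centre of its underside
- salt_jar: Loose clear jar with a steel cap, 64 mm across and 100 mm high, to be left alone; origin at the centre of its underside
- spatula: Loose red-handled spatula, 240 mm long, lying on the fixed wooden chopping board, to be left alone
Things that resemble listed ones, but are neither listed nor needed, are in the scene too. Leave any pink or purple look-alike of the dock alone. Of the things that look like the thermometer, the smaller one is meant.

How it is judged:
By the outcome, as a careful person would: the job done as asked, in the order asked, and still so for the second after the job is handed in, while the arm keeps its last pose, push and grip.
It also fails if it takes over 51 s, if anything falls off the work surface, if the arm or the gripper's body presses on something with over 40 N, if the wrist force passes 120 N, or if a joint passes its speed limit or range.

## Robot

A 7-joint arm with a two-finger parallel gripper is mounted at the origin on the work surface. World frame = base frame: x ahead of the robot, y to its left, z up, the work surface at z = 0. Lengths are in m, angles in rad, forces in N, time in s.
With the tool pointing down it reaches from about 0.4 to 0.9 m from the base axis. Payload 5.5 kg.
Tool frame: the origin (TCP) lies at the very end of the fingers, on their centre line; the grasp point (between the pads) lies behind it (r.hold_point_z is the z of the grasp point in the tool frame, in m); z points along the fingers, y is the direction in which the jaws open and shut (so a half turn about z gives the same grasp; the last joint's range is limited). The gripper opens to 85 mm and grips with 20 to 120 N. Pads are 22 mm wide; open, the fingers measure 114 mm over their backs; the gripper's body (76 mm by 85 mm) begins 54 mm behind the grasp point. The pads swing forward as they close: fully open they stand 13 mm farther back than shut.
Start: joints at [-0.936, 0.501, -0.427, 1.55, 0.221, 1.138, -0.21], TCP at [0.236, 0.606, 0.198] pointing down, gripper open.
Joint ranges: [-2.88, 2.88], [-0.31, 2.03], [-1.54, 1.56], [0.2, 2.42], [-1.41, 4.55], [0.19, 2.02], [-2.57, 2.57]. Speed limits (rad/s): [2.57, 2.57, 3.14, 3.14, 3.14, 3.14, 3.14].

## Interface

Orientations are given as a unit quaternion [w, x, y, z].
In Python, from workcell import status, optics, order, r gives the robot as it stands. The module is installed in compiled form; this text tells all that it offers.
- The arm moves only by the tool drive_tool, never from a script. Its argument "commands" is a list of rows, each a list of 2 entries, a list of its own where there are three numbers: the shift along the tool's x, y, z each as a share of 80 mm, from -1 to 1, then the turn about the tool's z as a share of 2 pi rad, from -1 to 1. In form: [[[x, y, z], turn], ...]. A call has exactly 8 rows; each row is the pose to reach, as a shift and turn from the pose commanded when the call began, along the tool's axes at that moment, turning the shorter way round; what a row does not reach only later rows make up. A row lasts 1/12 s, in which the tool goes at most 41.7 mm and 7.16 degrees, less where a joint would pass 70% of its speed; a pose out of reach is approached as far as the arm can. A call with a number of a shift or a turn outside -1 to 1 is refused whole. A call with a gripper value outside its range is refused whole. "fingers" is the opening, from 0 (shut) to 1 (fully open), set as the call begins (left out, the last holds). The fingers move at their own pace and stop on an object; "grip_force" is the grip in N (left out, the last holds). Time passes only in rows, so rows that repeat a pose let the fingers close, or fill a call up. It gives the time, the measured TCP pose, the force and the opening at its end, in the units of the state.
- status.observe(): the state, without advancing time (a new reading comes with each control period).
- optics.camera(name): name is "scene" or "top" or "wrist"; returns a dict with "image" (400x640x3 uint8, red, green, blue), "mtx" (3x3 intrinsics, pixels), "pose" (4x4, takes a point from camera to world coordinates). Camera axes: x right, y up, looking along -z (the intrinsics and any distortion apply to the point x, -y, -z); pixel columns grow to the right and rows downward; lengths in m; the calibration is good to about 2 mm. A picture is of the moment at which its call begins. There is no depth.
- order.finish_job(): hands the job in, once; it reports no verdict.
The state is a dict: "time": time; "qpos": joint angles; "joint_vel": joint speeds; "tau": joint torques, N m; "position": TCP position; "ee_rot": TCP orientation; "wrist_force": force on the tool from outside, world axes, zero at the start; "ft_torque": the same for the moment, N m; "width": finger opening in m.
Only numpy, scipy, OpenCV 4.12 (cv2) and the standard library are available. Lean on these libraries where they do the work, as an engineer would, in place of code of your own. Each camera call takes 0.05 s, during which the arm holds its last target.

## Working session

There is one attempt and no reset: what is moved stays moved. The work goes in short steps, Python scripts to look and compute and a tool call to move; the robot and the scene stay as the last step left them, time stands still between calls to the robot, and variables do not carry over. Pictures are saved under pics/ and viewed, and the job is handed in when it is done.

Besides the shell and the picture viewer there is one more tool, called after "Emit:" as name(argument=value, ...) on one line, values as JSON. drive_tool: Moves the arm, as the interface text tells. Its arguments: {"type":"object","properties":{"commands":{"type":"array","items":{"type":"array"}},"fingers":{"type":"number"},"grip_force":{"type":"number"}},"required":["commands"]}

```bash
mkdir -p pics; ls; cat > h.py <<'E'
import numpy as np, cv2
from workcell import status, optics, order, r
def shot(n, f):
    c=optics.camera(n); cv2.imwrite('pics/'+f, c['image'][:,:,::-1]); np.savez('pics/'+f[:-4]+'.npz',**{k:c[k] for k in('image','mtx','pose')}); return c
def ray(c,u,v):
    K=c['mtx']; d=np.array([(u-K[0,2])/K[0,0],-(v-K[1,2])/K[1,1],-1.]); P=c['pose']; return P[:3,3],P[:3,:3]@d
def plane(c,u,v,z):
    o,d=ray(c,u,v); return o+d*(z-o[2])/d[2]
def proj(c,p):
    P=c['pose'];K=c['mtx']; q=P[:3,:3].T@(np.array(p)-P[:3,3]); return K[0,0]*q[0]/-q[2]+K[0,2], K[1,1]*(-q[1])/-q[2]+K[1,2]
E
python3 - <<'E'
from h import *
np.set_printoptions(precision=4,suppress=True)
print(status.observe(), r.hold_point_z)
for n in('scene','top','wrist'):
    c=shot(n,n+'0.png'); print(n,c['mtx'],c['pose'],[k for k in c])
E
```

```text
pics
{'time': 0.0, 'qpos': array([-0.9358,  0.5019, -0.4268,  1.5514,  0.2208,  1.1383, -0.2103]), 'joint_vel': array([-0.0019, -0.0011,  0.001 , -0.0004,  0.0006, -0.0004,  0.0002]), 'tau': array([ -0.0007, -56.9531,  -5.8164, -28.0936,   0.0107,   0.0124,
         0.    ]), 'position': array([0.2359, 0.6049, 0.1969]), 'ee_rot': array([-0.0002,  0.1848,  0.9828, -0.0009]), 'wrist_force': array([0.3697, 0.7462, 0.1321]), 'ft_torque': array([-0.0475, -0.0037, -0.0023]), 'width': 0.08552867499600436} -0.0187
scene [[379.8647   0.     322.6898]
 [  0.     379.8647 199.2613]
 [  0.       0.       1.    ]] [[ 0.1204 -0.6994  0.7045  1.3435]
 [ 0.9927  0.0788 -0.0914 -0.1263]
 [ 0.0084  0.7104  0.7038  0.9109]
 [ 0.      0.      0.      1.    ]] ['image', 'mtx', 'pose']
top [[509.7891   0.     318.6996]
 [  0.     509.7891 199.3817]
 [  0.       0.       1.    ]] [[ 0.0177  0.9814 -0.1911  0.2207]
 [-0.9998  0.0184  0.0017 -0.0274]
 [ 0.0052  0.1911  0.9816  1.7716]
 [ 0.      0.      0.      1.    ]] ['image', 'mtx', 'pose']
wrist [[281.1901   0.     320.7637]
 [  0.     281.1901 194.8285]
 [  0.       0.       1.    ]] [[ 0.3633 -0.8811 -0.3026  0.158 ]
 [ 0.9317  0.343   0.1197  0.6361]
 [-0.0017 -0.3255  0.9456  0.3733]
 [ 0.      0.      0.      1.    ]] ['image', 'mtx', 'pose']
```

View pics/scene0.png

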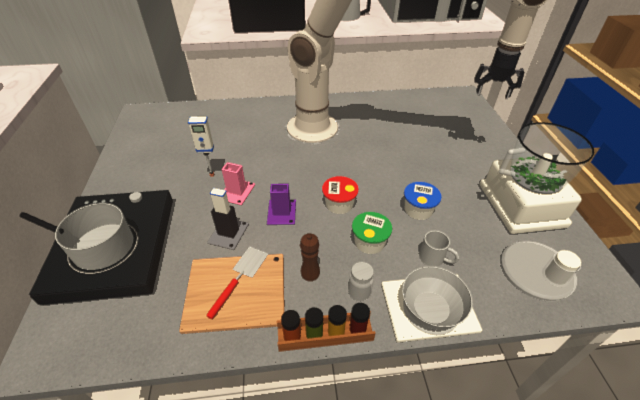

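View pics/top0.png

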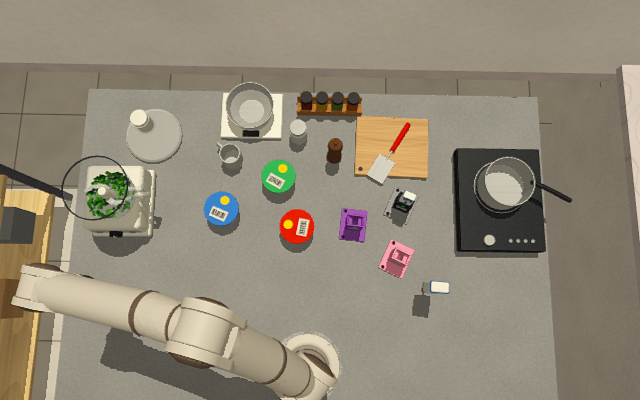

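View pics/wrist0.png

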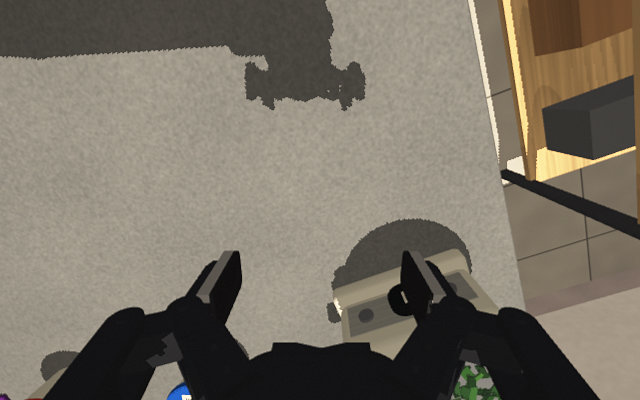

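Scene: the robot's black dock with white thermometer is at about (222,215) in "scene" and (402,203) in "top"; the green lid at (372,228) / (279,176). The blue-topped larger probe at (200,135) is the look-alike. Zooming for measurements.

```bash
python3 - <<'E'
import cv2,numpy as np
t=cv2.imread('pics/top0.png'); s=cv2.imread('pics/scene0.png')
a=cv2.resize(t[180:230,375:425],None,fx=8,fy=8,interpolation=cv2.INTER_CUBIC)
b=cv2.resize(s[180:250,190:260],None,fx=5.714,fy=5.714,interpolation=cv2.INTER_CUBIC)
cv2.imwrite('pics/z1.png',np.hstack([a,b[:400,:400]]))
a=cv2.resize(t[150:200,254:304],None,fx=8,fy=8,interpolation=cv2.INTER_CUBIC)
b=cv2.resize(s[200:260,342:402],None,fx=6.6667,fy=6.6667,interpolation=cv2.INTER_CUBIC)
cv2.imwrite('pics/z2.png',np.hstack([a,b[:400,:400]]))
E
```

```text
(no output)
```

View pics/z1.png

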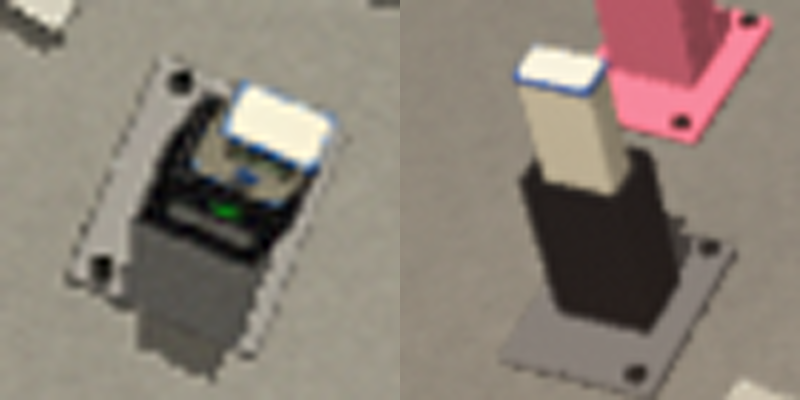

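View pics/z2.png

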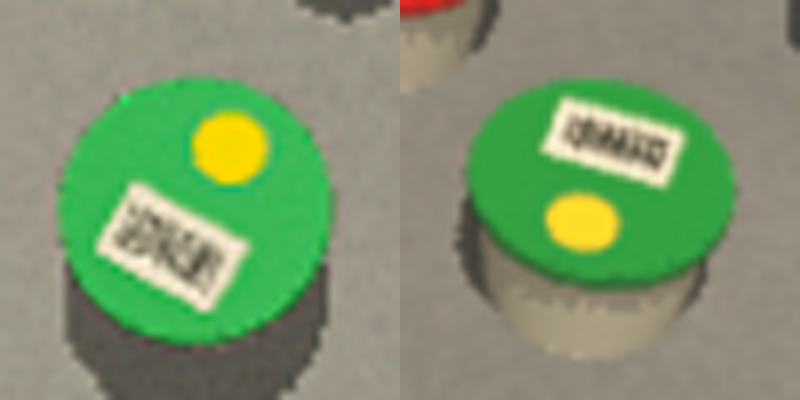

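```bash
cat > meas.py <<'E'
from h import *
np.set_printoptions(precision=4,suppress=True)
def load(f): return dict(np.load(f))
for f,box,tb in(('pics/top0.npz',(250,150,310,205),(395,183,422,206)),('pics/scene0.npz',(342,200,402,260),(205,185,232,215))):
    c=load(f); im=c['image']; hsv=cv2.cvtColor(im,cv2.COLOR_RGB2HSV)
    x0,y0,x1,y1=box; h=hsv[y0:y1,x0:x1].astype(int)
    g=((abs(h[...,0]-65)<15)&(h[...,1]>120)&(h[...,2]>70)).astype(np.uint8)
    n,l,st,_=cv2.connectedComponentsWithStats(g); k=1+st[1:,4].argmax()
    cnt=max(cv2.findContours((l==k).astype(np.uint8),0,1)[0],key=cv2.contourArea)
    # refine: map hull contour to plane
    hull=cv2.convexHull(cnt)[:,0,:]
    pts=np.array([plane(c,u+x0,v+y0,.074)[:2] for u,v in hull])
    e=cv2.minEnclosingCircle(pts.astype(np.float32)*1000); print(f,'lid',e)
    ell=np.zeros_like(g); cv2.fillConvexPoly(ell,hull,1); ell=cv2.erode(ell,np.ones((3,3)))
    yv,xv=np.nonzero(ell); m=cv2.moments(ell,True)
    # plane-area-weighted centroid
    print(' lid centroid',np.mean([plane(c,u+x0,v+y0,.074) for u,v in zip(xv,yv)],0))
    ye=((abs(h[...,0]-26)<7)&(h[...,1]>130)&(h[...,2]>120)&(ell>0))
    wh=((h[...,1]<110)&(ell>0)); wh=cv2.morphologyEx(wh.astype(np.uint8),cv2.MORPH_CLOSE,np.ones((3,3)))
    n,l,st,_=cv2.connectedComponentsWithStats(wh); wh=l==1+st[1:,4].argmax()
    P=[]
    for m in(ye,wh):
        yv,xv=np.nonzero(m); p=np.mean([plane(c,u+x0,v+y0,.074) for u,v in zip(xv,yv)],0);P.append(p); print('  ',len(xv),p)
    d=P[0]-P[1]; print(' dist',np.hypot(*d[:2]),'yaw',np.degrees(np.arctan2(d[1],d[0])),'ctr',P[1]+d*.4)
    x0,y0,x1,y1=tb; t=im[y0:y1,x0:x1].astype(int)
    w=(t.min(2)>215)|((t[...,2]-t[...,0]>40))
    print('\n'.join(''.join('#' if q else '.' for q in rr) for rr in w))
E
python3 meas.py
```

```text
pics/top0.npz lid ((630.7611083984375, 110.63634490966797), 58.448814392089844)
 lid centroid [0.6301 0.1108 0.074 ]
   62 [0.6586 0.0966 0.074 ]
   181 [0.6144 0.1196 0.074 ]
 dist 0.049860670126517986 yaw -27.565625855787502 ctr [0.6321 0.1104 0.074 ]
...........................
...........................
...........................
...........................
...........................
...........................
...........................
..........#................
...........#...............
...........###.............
..........###..#.#.........
.............#...#.........
........###.#......#.......
........#....#.............
.........#...##............
...........##..............
.............##...#........
................#..#.......
..........#.......#........
..........##...............
...........................
...........................
...........................
pics/scene0.npz lid ((633.7716064453125, 110.86235046386719), 59.48752975463867)
 lid centroid [0.6356 0.1108 0.074 ]
   71 [0.6565 0.0981 0.074 ]
   190 [0.6123 0.1215 0.074 ]
 dist 0.04996103917650812
[... 191 characters left out ...]

........###########........
.......############........
.....##############........
.....#...#########.#.......
.......####...###..........
............#######........
................##.........
...........................
...........................
...........................
...........................
...........................
...........................
...........................
...........................
...........................
...........................
...........................
...........................
...........................
...........................
...........................
...........................
...........................
...........................
```

```bash
cat > m2.py <<'E'
from h import *
np.set_printoptions(precision=4,suppress=True)
for f,(x0,y0,x1,y1),th in(('pics/top0.npz',(399,186,420,204),185),('pics/scene0.npz',(205,185,232,200),205)):
    c=dict(np.load(f)); t=c['image'][y0:y1,x0:x1]
    print(t[...].min(2) if 0 else '')
    w=(t.min(2)>th).astype(np.uint8); n,l,st,_=cv2.connectedComponentsWithStats(w); w=(l==1+st[1:,4].argmax())
    print('\n'.join(''.join('#' if q else '.' for q in rr) for rr in w))
    yv,xv=np.nonzero(w); pts=np.array([plane(c,u+x0,v+y0,.182)[:2] for u,v in zip(xv,yv)])*1000
    print(pts.mean(0)); ev,V=np.linalg.eigh(np.cov(pts.T)); a=V[:,1]; print('long axis deg',np.degrees(np.arctan2(a[1],a[0])),np.sqrt(12*ev),cv2.minAreaRect(pts.astype(np.float32)))
c=dict(np.load('pics/top0.npz'))
q=np.array([plane(c,375+u/8-.44,180+v/8-.44,.182)[:2] for u,v in((238,80),(337,120),(320,172),(220,132))])*1000
print(q,q.mean(0)); e=(q[1]-q[0]+q[2]-q[3])/2; f=(q[0]-q[3]+q[1]-q[2])/2
print(np.degrees(np.arctan2(e[1],e[0])),np.linalg.norm(e),np.degrees(np.arctan2(f[1],f[0])),np.linalg.norm(f))
# dock base holes: top
h=[plane(c,375+u/8-.44,180+v/8-.44,.008)[:2]*1000 for u,v in((180,82),(102,268))]
d=h[0]-h[1]; print('holes',h,np.degrees(np.arctan2(d[1],d[0])),np.linalg.norm(d))
c=dict(np.load('pics/scene0.npz'))
h=[plane(c,190+u/5.714-.41,180+v/5.714-.41,.008)[:2]*1000 for u,v in((310,247),(236,374))]
d=h[0]-h[1]; print('holes',h,np.degrees(np.arctan2(d[1],d[0])),np.linalg.norm(d))
q=np.array([plane(c,190+u/5.714-.41,180+v/5.714-.41,.182)[:2] for u,v in((132,47),(208,58),(193,94),(114,80))])*1000
print(q,q.mean(0)); e=(q[1]-q[0]+q[2]-q[3])/2; f=(q[0]-q[3]+q[1]-q[2])/2
print(np.degrees(np.arctan2(e[1],e[0])),np.linalg.norm(e),np.degrees(np.arctan2(f[1],f[0])),np.linalg.norm(f))
E
python3 m2.py
```

```text
.....................
.....................
.....................
.....................
.....................
.......##............
......#####..........
.....#########.......
.....###########.....
.....############....
.....############....
.......#########.....
..........######.....
............####.....
.....................
.....................
.....................
.....................
[ 549.2811 -318.6877]
long axis deg 68.83153500545131 [19.9388 36.2513] ((549.4100341796875, -318.5598449707031), (36.271400451660156, 19.50514030456543), 68.57603454589844)

...........................
...........................
...........................
...........................
........######.............
.......############........
.......#############.......
......#############........
.......###########.........
............######.........
...........................
...........................
...........................
...........................
...........................
[ 550.5541 -318.261 ]
long axis deg 69.98367290013347 [19.6937 34.3687] ((550.4689331054688, -318.4207458496094), (33.88934326171875, 19.14504051208496), 68.24703216552734)
[[ 567.2566 -302.8224]
 [ 551.7019 -342.0414]
 [ 530.4811 -334.8805]
 [ 545.9515 -295.3489]] [ 548.8478 -318.7733]
-111.50272157538096 42.32085641186258 -18.989810879462556 22.48671391054114
holes [array([ 603.8019, -307.2719]), array([ 519.7129, -272.0638])] -22.71908639576676 91.16228460119903
holes [array([ 516.9452, -270.293 ]), array([ 602.6571, -306.5548])] 157.06847241690798 93.06690774902177
[[ 534.0087 -332.4611]
 [ 546.1201 -295.0737]
 [ 570.8219 -300.7251]
 [ 556.7522 -339.1218]] [ 551.9257 -316.8454]
70.94153032513653 40.08956955087901 165.45249021459915 24.50839040416244
```

Dot ≈ (0.657, 0.097), label ≈ (0.613, 0.121), handle ≈ (0.550, −0.3185) with its y axis at about 68°. The tool's y axis is at 68.7°, so the jaws already match the 40 mm faces. I'm moving over in steps.

Emit:
drive_tool(commands=[[[-0.12,-0.06,-0.08],0],[[-0.25,-0.12,-0.17],0],[[-0.38,-0.2,-0.25],0],[[-0.5,-0.3,-0.35],0],[[-0.62,-0.4,-0.45],0],[[-0.75,-0.5,-0.55],0],[[-0.88,-0.6,-0.63],0],[[-1,-0.7,-0.7],0]], fingers=1, grip_force=50)

```text
time: 0.82
position: [0.2915, 0.5231, 0.2553]
ee_rot: [0.0, 0.185, 0.983, 0.0]
wrist_force: [-0.6, -0.5, 0.3]
width: 0.0851
```

```bash
python3 - <<'E'
from h import *
c=dict(np.load('pics/top0.npz'))
for n,u,v,z in(('mill',335,144,.166),('salt',298,127,.1),('purple',352,225,.11),('pink',397,257,.11),('big thermo',439,287,.2),('blue',221,208,.074),('red',297,227,.074)): print(n,plane(c,u,v,z))
s=status.observe(); print(s['position'],s['ee_rot'],s['wrist_force'])
E
```

```text
mill [ 0.71928624 -0.08039082  0.166     ]
salt [0.79809821 0.04522241 0.1       ]
purple [ 0.46044287 -0.14137276  0.11      ]
pink [ 0.35815072 -0.2882752   0.11      ]
big thermo [ 0.26199168 -0.40096222  0.2       ]
blue [0.51542058 0.29906446 0.074     ]
red [0.45546056 0.04076093 0.074     ]
[0.29145361 0.5231165  0.25532286] [3.74367277e-04 1.85159717e-01 9.82708252e-01 4.81073044e-04] [-0.60158711 -0.54938247  0.27248777]
```

Emit:
drive_tool(commands=[[[-0.12,-0.12,-0.05],0],[[-0.25,-0.25,-0.1],0],[[-0.38,-0.38,-0.15],0],[[-0.5,-0.5,-0.2],0],[[-0.62,-0.62,-0.25],0],[[-0.75,-0.75,-0.3],0],[[-0.88,-0.88,-0.35],0],[[-1,-1,-0.4],0]])

```text
time: 1.48
position: [0.3361, 0.4191, 0.2862]
ee_rot: [-0.0, 0.185, 0.983, -0.0]
wrist_force: [-0.8, 0.2, -0.2]
width: 0.0857
```

Emit:
drive_tool(commands=[[[-0.12,-0.12,0],0],[[-0.25,-0.25,0],0],[[-0.38,-0.38,0],0],[[-0.5,-0.5,0],0],[[-0.62,-0.62,0],0],[[-0.75,-0.75,0],0],[[-0.88,-0.88,0],0],[[-1,-1,0],0]])

```text
time: 2.15
position: [0.3814, 0.3156, 0.286]
ee_rot: [-0.0, 0.185, 0.983, -0.0]
wrist_force: [-0.1, 0.1, -0.8]
width: 0.0854
```

Emit:
drive_tool(commands=[[[-0.12,-0.12,0],0],[[-0.25,-0.25,0],0],[[-0.38,-0.38,0],0],[[-0.5,-0.5,0],0],[[-0.62,-0.62,0],0],[[-0.75,-0.75,0],0],[[-0.88,-0.88,0],0],[[-1,-1,0],0]])

```text
time: 2.82
position: [0.4266, 0.2121, 0.286]
ee_rot: [-0.0, 0.185, 0.983, -0.0]
wrist_force: [0.4, 0.3, 0.2]
width: 0.0855
```

Emit:
drive_tool(commands=[[[-0.12,-0.12,0],0],[[-0.25,-0.25,0],0],[[-0.38,-0.38,0],0],[[-0.5,-0.5,0],0],[[-0.62,-0.62,0],0],[[-0.75,-0.75,0],0],[[-0.88,-0.88,0],0],[[-1,-1,0],0]])

```text
time: 3.48
position: [0.472, 0.1086, 0.286]
ee_rot: [-0.0, 0.185, 0.983, 0.0]
wrist_force: [-0.3, 0.1, -0.4]
width: 0.0851
```

Emit:
drive_tool(commands=[[[-0.12,-0.12,0],0],[[-0.25,-0.25,0],0],[[-0.38,-0.38,0],0],[[-0.5,-0.5,0],0],[[-0.62,-0.62,0],0],[[-0.75,-0.75,0],0],[[-0.88,-0.88,0],0],[[-1,-1,0],0]])

```text
time: 4.15
position: [0.5173, 0.0051, 0.286]
ee_rot: [-0.0, 0.185, 0.983, 0.0]
wrist_force: [-0.4, 0.5, -0.8]
width: 0.0855
```

Emit:
drive_tool(commands=[[[-0.12,-0.12,0],0],[[-0.25,-0.25,0],0],[[-0.38,-0.38,0],0],[[-0.5,-0.5,0],0],[[-0.62,-0.62,0],0],[[-0.75,-0.75,0],0],[[-0.88,-0.88,0],0],[[-1,-1,0],0]])

```text
time: 4.82
position: [0.5633, -0.0985, 0.286]
ee_rot: [-0.0, 0.185, 0.983, 0.0]
wrist_force: [0.9, 0.2, 0.3]
width: 0.085
```

Emit:
drive_tool(commands=[[[-0.04,-0.12,0],0],[[-0.08,-0.25,0],0],[[-0.12,-0.38,0],0],[[-0.16,-0.5,0],0],[[-0.2,-0.62,0],0],[[-0.24,-0.75,0],0],[[-0.27,-0.88,0],0],[[-0.3,-1,0],0]])

```text
time: 5.48
position: [0.5561, -0.1817, 0.286]
ee_rot: [-0.0, 0.185, 0.983, -0.0]
wrist_force: [-0.0, -0.2, 0.1]
width: 0.0854
```

Emit:
drive_tool(commands=[[[-0.04,-0.12,0],0],[[-0.08,-0.25,0],0],[[-0.12,-0.38,0],0],[[-0.16,-0.5,0],0],[[-0.2,-0.62,0],0],[[-0.24,-0.75,0],0],[[-0.27,-0.88,0],0],[[-0.3,-1,0],0]])

```text
time: 6.15
position: [0.5495, -0.265, 0.2859]
ee_rot: [-0.0, 0.185, 0.983, -0.0]
wrist_force: [0.2, -0.0, 0.2]
width: 0.0851
```

Emit:
drive_tool(commands=[[[-0.06,-0.15,0],0],[[-0.12,-0.3,0],0],[[-0.18,-0.42,0],0],[[-0.22,-0.52,0],0],[[-0.24,-0.58,0],0],[[-0.24,-0.6,0],0],[[-0.24,-0.6,0],0],[[-0.24,-0.6,0],0]])

```text
time: 6.82
position: [0.5503, -0.3148, 0.2859]
ee_rot: [-0.0, 0.184, 0.983, 0.0]
wrist_force: [0.8, 0.3, 0.8]
width: 0.0856
```

```bash
python3 - <<'E'
from h import *
np.set_printoptions(precision=4,suppress=True)
c=shot('wrist','w1.png'); s=status.observe(); print(s['position'],s['ee_rot'],s['qpos'],s['wrist_force'],c['pose'])
top=(.5495,-.3185,.182); print(proj(c,top)); print(proj(c,s['position']))
E
```

```text
[ 0.5505 -0.3145  0.286 ] [-0.      0.1843  0.9829  0.0003] [ 0.3609  0.3733  0.1569  1.5034 -0.0603  1.2699  1.7252] [ 0.516  -0.4969 -0.6305] [[ 0.3627 -0.8811 -0.3033  0.4722]
 [ 0.9319  0.3432  0.1174 -0.284 ]
 [ 0.0006 -0.3253  0.9456  0.4622]
 [ 0.      0.      0.      1.    ]]
(np.float64(316.6314632847052), np.float64(184.02398815664085))
(np.float64(320.5271601625837), np.float64(226.84548494270024))
```

View pics/w1.png

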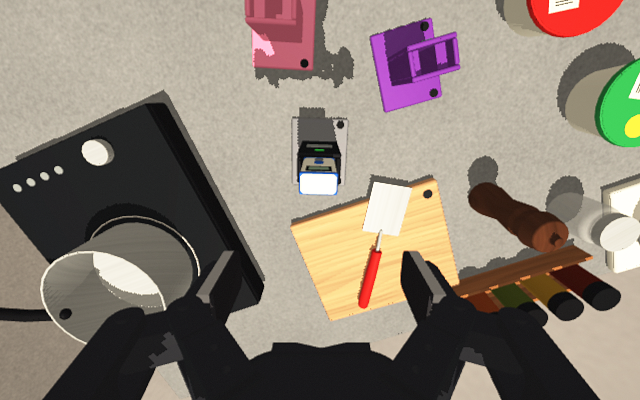

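The wrist view shows the thermometer's white top at about (318,184), squared with the image as predicted (317,184).

```bash
cat > m3.py <<'E'
from h import *
np.set_printoptions(precision=4,suppress=True)
c=dict(np.load('pics/w1.npz')); x0,y0,x1,y1=292,168,346,200
t=c['image'][y0:y1,x0:x1]; w=(t.min(2)>200).astype(np.uint8); n,l,st,_=cv2.connectedComponentsWithStats(w); w=(l==1+st[1:,4].argmax())
yv,xv=np.nonzero(w); pts=np.array([plane(c,u+x0,v+y0,.182)[:2] for u,v in zip(xv,yv)])*1000
print(st[1:],pts.mean(0)); ev,V=np.linalg.eigh(np.cov(pts.T)); a=V[:,1]; print('long axis deg',np.degrees(np.arctan2(a[1],a[0])),np.sqrt(12*ev),cv2.minAreaRect(pts.astype(np.float32)))
s=status.observe(); q=s['ee_rot']
from scipy.spatial.transform import Rotation as R
M=R.from_quat([*q[1:],q[0]]).as_matrix(); print('tool y yaw',np.degrees(np.arctan2(M[1,1],M[0,1])), s['width'])
for tx in(pts.mean(0)/1000,np.array([.5497,-.3185])):
  for z in(.152,): print(M.T@(np.r_[tx,z]-(s['position']+M[:,2]*r.hold_point_z))/.08)
E
python3 m3.py
```

```text
[[  8   6  37  21 720]
 [ 49   9   1   1   1]] [ 549.5133 -317.075 ]
long axis deg 67.86294847016246 [21.4578 37.3508] ((550.089599609375, -317.2746276855469), (37.61663818359375, 21.713241577148438), 68.72042846679688)
tool y yaw 68.76206114678138 0.08565274666041998
[-0.0004 -0.0352  1.9083]
[-0.009  -0.051   1.9082]
```

Emit:
drive_tool(commands=[[[0,-0.02,0.12],0],[[0,-0.04,0.25],0],[[0,-0.04,0.38],0],[[0,-0.04,0.5],0],[[0,-0.04,0.62],0],[[0,-0.04,0.75],0],[[0,-0.04,0.88],0],[[0,-0.04,1],0]])

```text
time: 7.53
position: [0.5488, -0.3182, 0.2046]
ee_rot: [-0.0, 0.185, 0.983, 0.0]
wrist_force: [-0.1, 0.5, 0.3]
width: 0.0857
```

Emit:
drive_tool(commands=[[[0,0,0.12],0],[[0,0,0.25],0],[[0,0,0.4],0],[[0,0,0.55],0],[[0,0,0.7],0],[[0,0,0.82],0],[[0,0,0.9],0],[[0,0,0.9],0]])

```text
time: 8.2
position: [0.5479, -0.3177, 0.1319]
ee_rot: [-0.002, 0.185, 0.983, 0.0]
wrist_force: [0.2, 0.1, -0.3]
width: 0.0851
```

Emit:
drive_tool(commands=[[[0,0,0],0],[[0,0,0],0],[[0,0,0],0],[[0,0,0],0],[[0,0,0],0],[[0,0,0],0],[[0,0,0],0],[[0,0,0],0]], fingers=0, grip_force=50)

```text
time: 8.87
position: [0.55, -0.3186, 0.1351]
ee_rot: [0.001, 0.185, 0.983, -0.0]
wrist_force: [0.1, 0.4, 5.8]
width: 0.0388
```

```bash
python3 - <<'E'
from h import *
np.set_printoptions(precision=4,suppress=True)
s=status.observe(); print(s)
c=shot('wrist','w2.png');c=shot('scene','s2.png')
E
```

```text
{'time': 8.8667, 'qpos': array([ 0.3777,  0.5044,  0.1427,  1.6639, -0.0834,  0.9772,  1.7486]), 'joint_vel': array([ 0.0007,  0.0001, -0.0004,  0.0003,  0.    , -0.0008,  0.0007]), 'tau': array([  0.4751, -53.3144,   2.9616, -24.0476,   0.1829,  -0.0176,
         0.0001]), 'position': array([ 0.55  , -0.3186,  0.1351]), 'ee_rot': array([ 0.0011,  0.1847,  0.9828, -0.0002]), 'wrist_force': array([0.1222, 0.3751, 5.8113]), 'ft_torque': array([ 0.1054, -0.0034,  0.0123]), 'width': 0.03876641562028323}
```

View pics/w2.png

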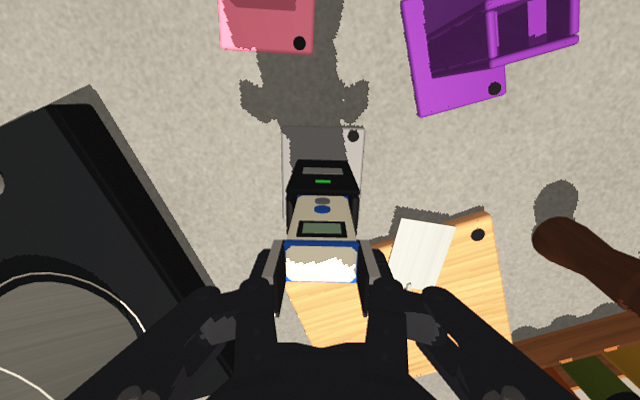

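View pics/s2.png

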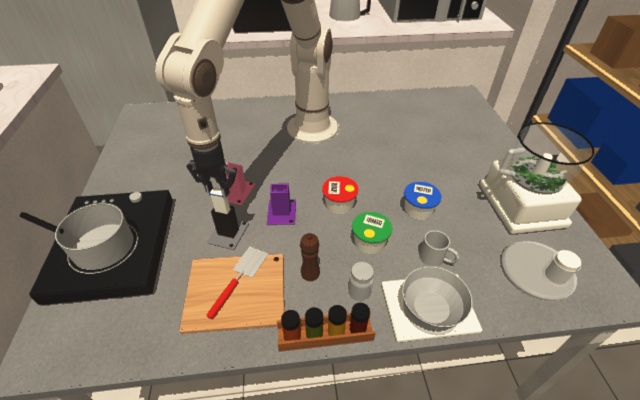

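Gripped with the handle squarely between the pads (width 39 mm). Lifting straight up.

Emit:
drive_tool(commands=[[[0,0,-0.08],0],[[0,0,-0.2],0],[[0,0,-0.33],0],[[0,0,-0.46],0],[[0,0,-0.6],0],[[0,0,-0.73],0],[[0,0,-0.87],0],[[0,0,-1],0]])

```text
time: 9.63
position: [0.5491, -0.3185, 0.2155]
ee_rot: [0.0, 0.185, 0.983, -0.0]
wrist_force: [-0.8, -0.4, -0.9]
width: 0.039
```

Emit:
drive_tool(commands=[[[0,0,-0.12],0],[[0,0,-0.25],0],[[0,0,-0.38],0],[[0,0,-0.5],0],[[0,0,-0.62],0],[[0,0,-0.75],0],[[0,0,-0.82],0],[[0,0,-0.86],0]])

```text
time: 10.3
position: [0.5495, -0.3187, 0.2841]
ee_rot: [0.001, 0.185, 0.983, -0.0]
wrist_force: [1.2, 0.5, -2.6]
width: 0.0389
```

```bash
python3 - <<'E'
from h import *
np.set_printoptions(precision=4,suppress=True)
s=status.observe(); print(s['position'],s['ee_rot'],s['wrist_force'],s['width'])
c=shot('scene','s3.png'); c2=shot('wrist','w3.png')
from scipy.spatial.transform import Rotation as R
q=s['ee_rot'];M=R.from_quat([*q[1:],q[0]]).as_matrix()
g=np.array(s['position'])-M[:,2]*.017
print('grip',g); print('foot px',proj(c,g+M[:,2]*.14),'top px',proj(c,g-M[:,2]*.03))
im=cv2.imread('pics/s3.png'); u,v=map(int,proj(c,g+M[:,2]*.07)); 
cv2.imwrite('pics/s3z.png',cv2.resize(im[v-50:v+50,u-50:u+50],None,fx=5,fy=5,interpolation=cv2.INTER_CUBIC)); print(u-50,v-50)
E
```

```text
[ 0.5495 -0.3187  0.2841] [ 0.0008  0.1848  0.9828 -0.0002] [ 1.22    0.5263 -2.6125] 0.038943310512469916
grip [ 0.5495 -0.3187  0.3011]
foot px (np.float64(218.63873339871293), np.float64(196.6461289506214)) top px (np.float64(206.157492210692), np.float64(147.95200570742102))
163 127
```

View pics/s3z.png

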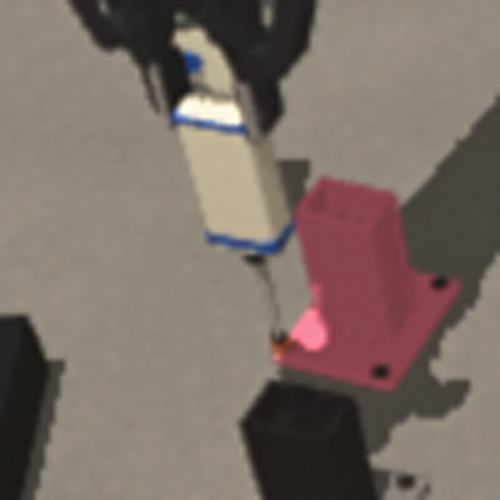

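View pics/w3.png

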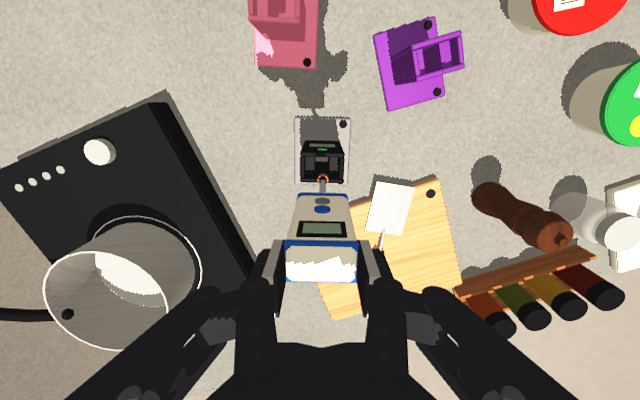

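Thermometer clear of the dock; its foot is at about (219,196) in "scene", as predicted (218.6,196.6). Moving to the label.

Emit:
drive_tool(commands=[[[0.02,0.08,0],0],[[0.05,0.2,0],0],[[0.08,0.33,0],0],[[0.11,0.46,0],0],[[0.14,0.6,0],0],[[0.18,0.73,0],0],[[0.22,0.87,0],0],[[0.25,1,0],0]])

```text
time: 11.07
position: [0.5596, -0.2349, 0.2829]
ee_rot: [0.0, 0.184, 0.983, 0.0]
wrist_force: [-0.3, -0.0, -1.9]
width: 0.0385
```

Emit:
drive_tool(commands=[[[0.03,0.12,0],0],[[0.06,0.25,0],0],[[0.09,0.38,0],0],[[0.12,0.5,0],0],[[0.15,0.62,0],0],[[0.18,0.75,0],0],[[0.22,0.88,0],0],[[0.25,1,0],0]])

```text
time: 11.73
position: [0.5699, -0.1536, 0.2828]
ee_rot: [-0.0, 0.185, 0.983, 0.0]
wrist_force: [0.4, -0.4, -1.3]
width: 0.0389
```

Emit:
drive_tool(commands=[[[0.03,0.12,0],0],[[0.06,0.25,0],0],[[0.09,0.38,0],0],[[0.12,0.5,0],0],[[0.15,0.62,0],0],[[0.18,0.75,0],0],[[0.22,0.88,0],0],[[0.25,1,0],0]])

```text
time: 12.4
position: [0.5804, -0.0716, 0.2828]
ee_rot: [-0.0, 0.185, 0.983, 0.0]
wrist_force: [0.8, 0.2, -0.6]
width: 0.0386
```

Emit:
drive_tool(commands=[[[0.03,0.12,0],0],[[0.06,0.25,0],0],[[0.09,0.38,0],0],[[0.12,0.5,0],0],[[0.15,0.62,0],0],[[0.18,0.75,0],0],[[0.22,0.88,0],0],[[0.25,1,0],0]])

```text
time: 13.07
position: [0.5908, 0.0101, 0.2828]
ee_rot: [-0.0, 0.185, 0.983, 0.0]
wrist_force: [-0.2, 0.1, -1.4]
width: 0.0386
```

Emit:
drive_tool(commands=[[[0.03,0.14,0],0],[[0.06,0.28,0],0],[[0.1,0.42,0],0],[[0.14,0.55,0],0],[[0.18,0.68,0],0],[[0.22,0.8,0],0],[[0.25,0.9,0],0],[[0.25,0.95,0],0]])

```text
time: 13.73
position: [0.5995, 0.089, 0.2828]
ee_rot: [-0.0, 0.184, 0.983, 0.0]
wrist_force: [-0.7, -0.2, -1.4]
width: 0.039
```

```bash
cat > m4.py <<'E'
from h import *
import sys
np.set_printoptions(precision=4,suppress=True)
s=status.observe(); print(s['time'],s['position'],s['ee_rot'],s['wrist_force'],s['width'])
tag=sys.argv[1]
c=shot('scene','s%s.png'%tag); c2=shot('wrist','w%s.png'%tag)
from scipy.spatial.transform import Rotation as R
q=s['ee_rot'];M=R.from_quat([*q[1:],q[0]]).as_matrix()
g=np.array(s['position'])-M[:,2]*.017
foot=g+M[:,2]*.14; lens=g+M[:,2]*.06+M[:,1]*.013
print('grip',g,'foot',foot,'lens',lens,'sight at lid',lens+M[:,2]*(lens[2]-.074)/-M[2,2])
lab=np.array([.6133,.1206,.074]); dot=np.array([.6575,.0973,.074])
print('label shift',M.T@(lab-lens)/.08,' dot shift',M.T@(dot-foot)/.08)
for n,cc in(('scene',c),('wrist',c2)): print(n,'foot px',proj(cc,foot),'lab',proj(cc,lab),'dot',proj(cc,dot))
im=cv2.imread('pics/s%s.png'%tag); im2=cv2.imread('pics/w%s.png'%tag)
u,v=map(int,proj(c,lab)); a=cv2.resize(im[v-70:v+30,u-50:u+50],None,fx=4,fy=4,interpolation=cv2.INTER_CUBIC)
u2,v2=map(int,proj(c2,lab)); u2=max(50,u2);v2=max(50,v2); b=cv2.resize(im2[v2-50:v2+50,u2-50:u2+50],None,fx=4,fy=4,interpolation=cv2.INTER_CUBIC)
b=cv2.copyMakeBorder(b,0,400-b.shape[0],0,400-b.shape[1],0)
print('crop',u-50,v-70,u2-50,v2-50); cv2.imwrite('pics/z%s.png'%tag,np.hstack([a,b]))
E
python3 m4.py 4
```

```text
13.7333 [0.5995 0.089  0.2828] [-0.0002  0.1839  0.983   0.0003] [-0.7381 -0.1895 -1.4194] 0.03902406709732546
grip [0.5996 0.089  0.2998] foot [0.5995 0.0891 0.1598] lens [0.6042 0.1011 0.2398] sight at lid [0.6042 0.1013 0.074 ]
label shift [-0.0186  0.2664  2.0722]  dot shift [-0.639   0.357   1.0719]
scene foot px (np.float64(364.4604486884324), np.float64(197.9546276851286)) lab (np.float64(373.34660971754033), np.float64(220.98074295365765)) dot (np.float64(368.69890348964), np.float64(233.02679021047507))
wrist foot px (np.float64(320.11341453634805), np.float64(178.2830491793004)) lab (np.float64(344.8553910207446), np.float64(162.68962888666232)) dot (np.float64(339.93274256827925), np.float64(196.3117054628133))
crop 323 150 294 112
```

View pics/z4.png

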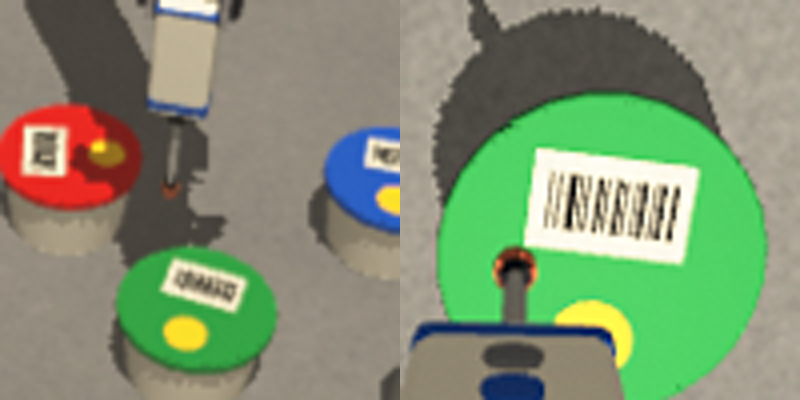

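View pics/w4.png

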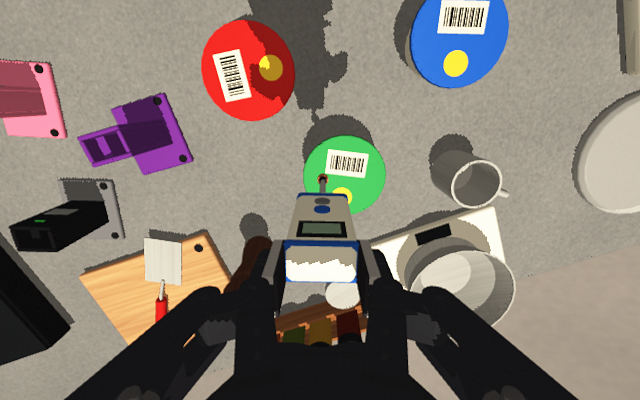

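Emit:
drive_tool(commands=[[[0,0.05,0.08],0],[[0,0.1,0.18],0],[[-0.01,0.16,0.28],0],[[-0.02,0.22,0.38],0],[[-0.02,0.25,0.48],0],[[-0.02,0.25,0.55],0],[[-0.02,0.25,0.57],0],[[-0.02,0.25,0.57],0]])

```text
time: 14.5
position: [0.6079, 0.1046, 0.2362]
ee_rot: [-0.001, 0.185, 0.983, -0.0]
wrist_force: [-0.1, -0.2, -0.2]
width: 0.0384
```

Emit:
drive_tool(commands=[[[0,0,0],0],[[0,0,0],0],[[0,0,0],0],[[0,0,0],0],[[0,0,0],0],[[0,0,0],0],[[0,0,0],0],[[0,0,0],0]])

```text
time: 15.17
position: [0.6085, 0.105, 0.2372]
ee_rot: [-0.0, 0.185, 0.983, 0.0]
wrist_force: [-0.6, -0.7, -0.8]
width: 0.0388
```

```bash
python3 m4.py 5; python3 - <<'E'
from h import *
c=shot('top','t5.png'); im=cv2.imread('pics/t5.png'); cv2.imwrite('pics/t5z.png',cv2.resize(im[130:230,220:360],None,fx=5,fy=5,interpolation=cv2.INTER_CUBIC))
E
```

```text
15.1667 [0.6085 0.105  0.2372] [-0.      0.1848  0.9828  0.    ] [-0.5988 -0.7098 -0.8475] 0.038786822060754914
grip [0.6085 0.105  0.2542] foot [0.6085 0.105  0.1142] lens [0.6132 0.1171 0.1942] sight at lid [0.6132 0.1171 0.074 ]
label shift [0.0146 0.0413 1.5028]  dot shift [-0.606   0.1332  0.5028]
scene foot px (np.float64(369.118810291217), np.float64(210.8870294508833)) lab (np.float64(373.34660971754033), np.float64(220.98074295365765)) dot (np.float64(368.69890348964), np.float64(233.02679021047507))
wrist foot px (np.float64(320.39189397498205), np.float64(178.50494227573026)) lab (np.float64(333.6084759582474), np.float64(168.79632349066785)) dot (np.float64(328.67608532562105), np.float64(206.2024233851962))
crop 323 150 283 118
```

View pics/z5.png

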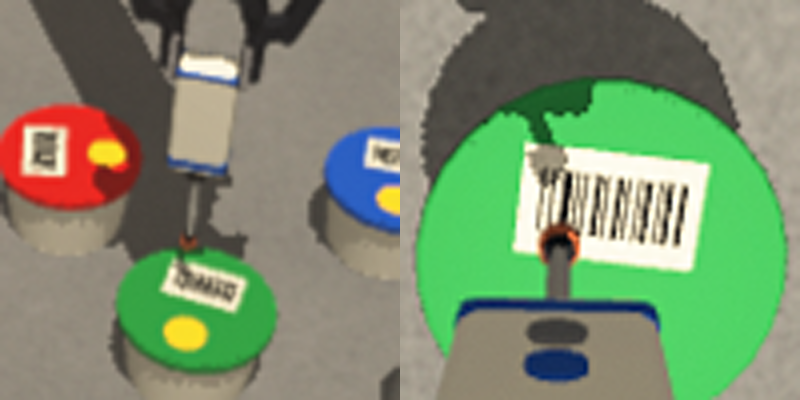

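View pics/t5z.png

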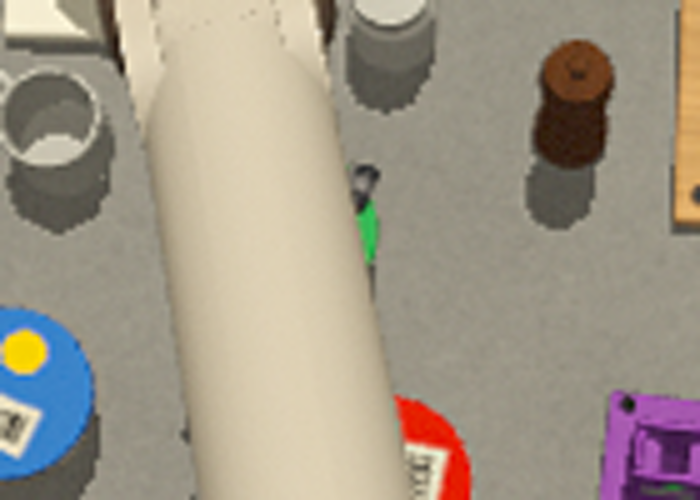

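Aimed within about 3 mm, at 120 mm. I'll centre it fully and hold over a second.

Emit:
drive_tool(commands=[[[0.01,0.02,0],0],[[0.01,0.04,0],0],[[0.01,0.04,0],0],[[0.01,0.04,0],0],[[0.01,0.04,0],0],[[0.01,0.04,0],0],[[0.01,0.04,0],0],[[0.01,0.04,0],0]])

```text
time: 15.98
position: [0.6089, 0.1081, 0.2372]
ee_rot: [-0.0, 0.185, 0.983, -0.0]
wrist_force: [-0.4, 0.1, -1.6]
width: 0.0388
```

Emit:
drive_tool(commands=[[[0,0,0],0],[[0,0,0],0],[[0,0,0],0],[[0,0,0],0],[[0,0,0],0],[[0,0,0],0],[[0,0,0],0],[[0,0,0],0]])

```text
time: 16.65
position: [0.6089, 0.1082, 0.2372]
ee_rot: [-0.0, 0.185, 0.983, 0.0]
wrist_force: [0.1, -0.0, -0.4]
width: 0.039
```

Emit:
drive_tool(commands=[[[0,0,0],0],[[0,0,0],0],[[0,0,0],0],[[0,0,0],0],[[0,0,0],0],[[0,0,0],0],[[0,0,0],0],[[0,0,0],0]])

```text
time: 17.32
position: [0.6089, 0.1082, 0.2372]
ee_rot: [-0.0, 0.185, 0.983, 0.0]
wrist_force: [0.3, 0.1, 0.2]
width: 0.039
```

```bash
python3 m4.py 6
```

```text
17.3167 [0.6089 0.1082 0.2372] [-0.      0.1848  0.9828  0.    ] [0.2692 0.1189 0.2057] 0.03896449684660185
grip [0.6089 0.1082 0.2542] foot [0.6089 0.1082 0.1142] lens [0.6136 0.1203 0.1942] sight at lid [0.6136 0.1203 0.074 ]
label shift [0.0047 0.0019 1.5024]  dot shift [-0.6159  0.0937  0.5024]
scene foot px (np.float64(370.2415858133215), np.float64(210.9060936813255)) lab (np.float64(373.34660971754033), np.float64(220.98074295365765)) dot (np.float64(368.69890348964), np.float64(233.02679021047507))
wrist foot px (np.float64(320.35839226445347), np.float64(178.50726168520106)) lab (np.float64(331.0208075881229), np.float64(169.4295964359572)) dot (np.float64(326.2069132978975), np.float64(206.7833157264012))
crop 323 150 281 119
```

View pics/z6.png

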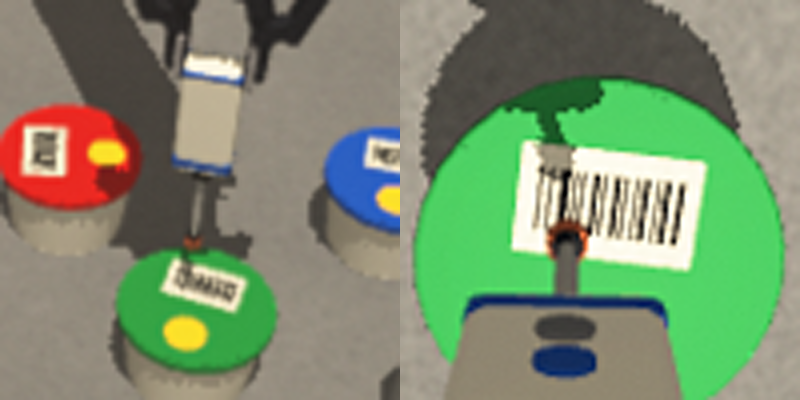

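Lens centred on the label within 1 mm at 120 mm and held about 1.9 s. Moving over the dot, then down to about 12 mm above it to check.

Emit:
drive_tool(commands=[[[-0.08,0.01,0],0],[[-0.18,0.03,0],0],[[-0.3,0.05,0],0],[[-0.42,0.07,0.05],0],[[-0.52,0.09,0.12],0],[[-0.6,0.09,0.22],0],[[-0.61,0.09,0.3],0],[[-0.61,0.09,0.35],0]])

```text
time: 18.08
position: [0.6564, 0.0965, 0.2069]
ee_rot: [-0.001, 0.185, 0.983, -0.001]
wrist_force: [0.0, -0.0, -0.3]
width: 0.0387
```

Emit:
drive_tool(commands=[[[0,0,0],0],[[0,0,0],0],[[0,0,0],0],[[0,0,0],0],[[0,0,0],0],[[0,0,0],0],[[0,0,0],0],[[0,0,0],0]])

```text
time: 18.75
position: [0.657, 0.0972, 0.2094]
ee_rot: [0.0, 0.185, 0.983, 0.0]
wrist_force: [0.2, -0.2, -1.5]
width: 0.0385
```

```bash
python3 m4.py 7
```

```text
18.75 [0.657  0.0972 0.2094] [0.0001 0.1848 0.9828 0.0001] [ 0.2269 -0.2209 -1.5374] 0.038463757236660394
grip [0.657  0.0972 0.2264] foot [0.657  0.0973 0.0864] lens [0.6617 0.1094 0.1664] sight at lid [0.6617 0.1094 0.074 ]
label shift [ 0.6151 -0.0892  1.1549]  dot shift [-0.0054  0.0026  0.155 ]
scene foot px (np.float64(369.05737058822723), np.float64(230.08445810785065)) lab (np.float64(373.34660971754033), np.float64(220.98074295365765)) dot (np.float64(368.69890348964), np.float64(233.02679021047507))
wrist foot px (np.float64(320.4055267774619), np.float64(178.51679223362902)) lab (np.float64(325.7848128926797), np.float64(131.81355228982545)) dot (np.float64(320.6016933700054), np.float64(175.95098890559237))
crop 323 150 275 81
```

View pics/z7.png

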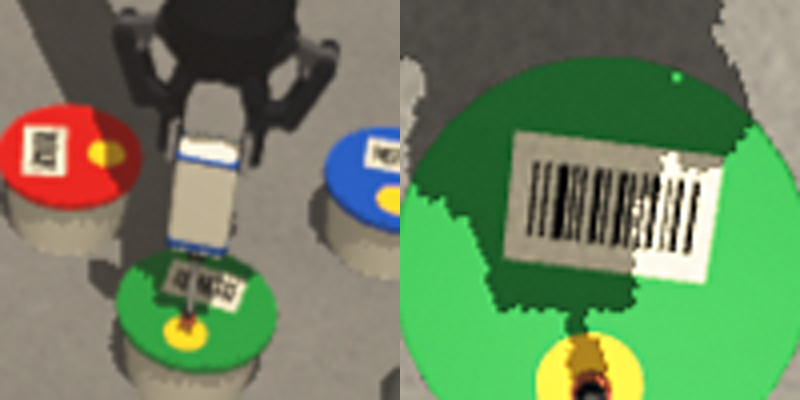

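The foot hangs over the middle of the dot (foot (188,324), dot (186,334) in the crop, matching a 12 mm gap). Pressing down to half travel.

Emit:
drive_tool(commands=[[[0,0,0.03],0],[[0,0,0.06],0],[[0,0,0.09],0],[[0,0,0.12],0],[[0,0,0.15],0],[[0,0,0.17],0],[[0,0,0.18],0],[[0,0,0.18],0]])

```text
time: 19.52
position: [0.657, 0.0972, 0.1948]
ee_rot: [0.0, 0.185, 0.983, -0.0]
wrist_force: [-0.9, 0.6, 1.3]
width: 0.0386
```

Emit:
drive_tool(commands=[[[0,0,0.01],0],[[0,0,0.02],0],[[0,0,0.03],0],[[0,0,0.04],0],[[0,0,0.05],0],[[0,0,0.05],0],[[0,0,0.05],0],[[0,0,0.05],0]])

```text
time: 20.18
position: [0.6571, 0.0972, 0.191]
ee_rot: [0.0, 0.185, 0.983, 0.0]
wrist_force: [-1.0, -0.4, 2.7]
width: 0.0387
```

Emit:
drive_tool(commands=[[[0,0,0],0],[[0,0,0],0],[[0,0,0],0],[[0,0,0],0],[[0,0,0],0],[[0,0,0],0],[[0,0,0],0],[[0,0,0],0]])

```text
time: 20.85
position: [0.657, 0.0972, 0.1908]
ee_rot: [0.0, 0.185, 0.983, 0.0]
wrist_force: [-0.5, -1.3, 2.4]
width: 0.0389
```

```bash
python3 m4.py 8; python3 - <<'E'
from h import *
F=[]
for i in range(8): optics.camera('top'); F.append(status.observe()['wrist_force'])
print(np.mean(F,0),np.std(F,0),status.observe()['position'],status.observe()['time'])
E
```

```text
20.85 [0.657  0.0972 0.1908] [0.     0.1848 0.9828 0.    ] [-0.4788 -1.2536  2.4072] 0.038926390908981166
grip [0.657  0.0972 0.2078] foot [0.657  0.0973 0.0678] lens [0.6617 0.1094 0.1478] sight at lid [0.6617 0.1094 0.074 ]
label shift [ 0.6148 -0.089   0.9226]  dot shift [-0.0057  0.0028 -0.0774]
scene foot px (np.float64(368.44723713500525), np.float64(234.2825426078826)) lab (np.float64(373.34660971754033), np.float64(220.98074295365765)) dot (np.float64(368.69890348964), np.float64(233.02679021047507))
wrist foot px (np.float64(320.3810657833979), np.float64(178.49319523390648)) lab (np.float64(326.0795235714046), np.float64(133.88205284731586)) dot (np.float64(320.58274416011665), np.float64(180.4484234707828))
crop 323 150 276 83
[-0.26780479 -0.18362741  2.67189174] [0.48246167 0.40009188 0.29876671] [0.65698899 0.0972118  0.19076936] 21.35
```

View pics/z8.png

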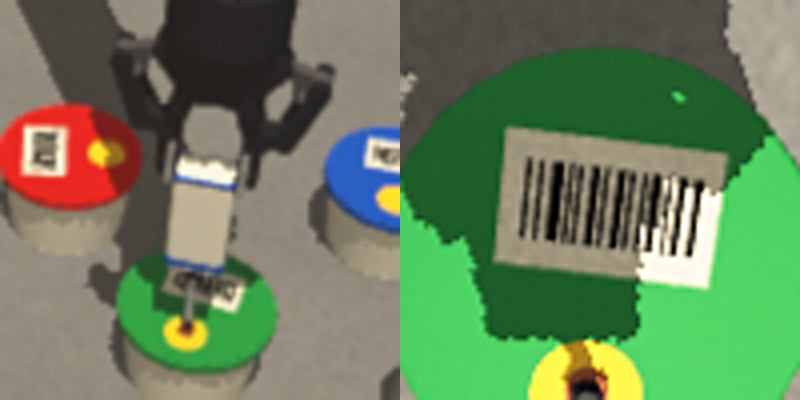

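View pics/s8.png

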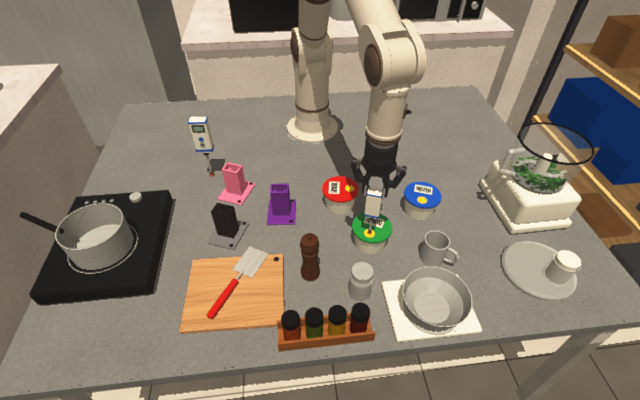

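The foot stands within the yellow dot at about (187,328) in the crop. The wrist force (2.7 N plus 1.3 N of weight) and the geometry (6.2 mm) agree on roughly half travel. Handing in.

```bash
python3 - <<'E'
from h import *
print(order.finish_job()); print(status.observe()['time'])
E
```

```text
the job is handed in; nothing more can be done
None
the job is handed in; nothing more can be done
```

The job is handed in, at about 21.4 s of the 51 s allowed. The arm is still holding the thermometer upright on the yellow dot of the green lid.

- **Taking it out:** I gripped the small thermometer across its 40 mm faces with 50 N and lifted it straight up, clear of the black dock.
- **Reading the label:** The reader window pointed straight down at the barcode label from 120 mm, less than 1 mm off centre by my calculation. I held it there for about 1.3 s after fine-centring. Nothing in the interface confirms that the label was actually read.
- **Pressing on the dot:** The foot is within 1 mm of the dot's centre by calculation, and the scene camera shows it inside the dot.
- **How far the foot is pushed in:** Tool height gives about 6.2 mm of the 12 mm travel. The spring force of about 4 N gives about 7 mm. The two differ slightly, but both are well short of the stop.
- **Everything else:** In the last scene picture, the tubs and other items look to be where they started.

One check disagreed slightly: the wrist camera saw both the foot and the label 2 to 3 pixels (about 2.5 mm) to the side of where I predicted. Both shifted by the same amount, so I put it down to calibration and made no correction.

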